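Clear the setting plate and gauge its guide bar

TASK

With the scraper block, sweep all the steel chips off the plate into the tray at its end, then stand the block back upright on the plywood tool board. Then take the bridge gauge and set it down gently on the cleared plate, its legs standing either side of the guide bar and its sprung foot resting on the bar, so that it reads the bar's height. Do not touch the chips with the gripper or knock over or shift the piston, ring sleeve or spray can.

Things in the scene. Friction and masses are not known exactly. Their poses are not given: they have to be found in the camera images.
- plate: Dark steel plate, 230 x 260 mm, top 40 mm above the bench, fixed. Origin on the bench under its centre; x away from the robot, y to its left, turned up to 7 degrees. A bright guide bar runs along all of y at x = 25 to 55 mm, its top 22 mm over the plate's. The chips lie before it (x = -115 to 25 mm, no lip), within 80 mm of the middle in y.
- bar_mid (a point): Middle of the guide bar's top face (plate x = +40 mm, y = 0, 62 mm above the bench).
- tray: Open aluminium chip tray, 270 mm (x) x 148 mm (y), rim 28 mm high, walls 3 mm, fixed. It stands against the plate's left or right (+y or -y) end, the tool board at the other; each centre is 205 mm from the plate's along the plate's y, axes parallel to the plate's. Origin on the bench under its centre.
- board: Plywood tool board, 190 mm (x) x 148 mm (y), 12 mm thick, fixed, at the end of the plate away from the tray. Scraper block and gauge stand on it at first, both about along x, about 85 mm apart in y. Origin on the bench under its centre.
- scraper_block: Scraper block, about 0.25 kg, upright: steel foot 160 (x) x 24 (y) x 30 mm high, whose long faces sweep; on it a wooden grip 110 mm long (x), 22 mm thick (y), from 30 to 90 mm above the underside, to be grasped across its 22 mm. Origin at the centre of the underside.
- gauge: Bridge gauge, 0.4 kg, two legs (16 mm in x, 44 in y, 76 mm clear between them in x), a beam 40 to 56 mm above the soles and on its middle a grey housing 44 mm (x) x 26 mm (y), 56 to 100 mm above the soles, dial on its -x face; grasp it across the 26 mm. A thin rod stands 9 mm out of its top and rises with the foot. Origin midway between the legs, level with the soles.
- gauge_foot (a joint): Reading: how far the sprung foot (a disc 18 mm across, midway between the legs) is pushed up, 0 to 0.03 m. 0: it hangs free, 6 mm above the level of the soles; 0.016: the legs stand on the plate and the foot rests on the guide bar. Weak spring, under 2.5 N.
- foot_tip (a point): Centre of the sprung foot's underside.
- chip_1: Curled steel chip (turning), loose, a C-shaped strip about 60 mm long, 9 mm wide and 8 mm high, 30 g, lying flat. Origin in the middle of it at its underside. The four chips are alike and lie anyhow on the open part of the plate.
- chip_2: Curled steel chip (turning), loose, a C-shaped strip about 60 mm long, 9 mm wide and 8 mm high, 30 g, lying flat. Origin in the middle of it at its underside. The four chips are alike and lie anyhow on the open part of the plate.
- chip_3: Curled steel chip (turning), loose, a C-shaped strip about 60 mm long, 9 mm wide and 8 mm high, 30 g, lying flat. Origin in the middle of it at its underside. The four chips are alike and lie anyhow on the open part of the plate.
- chip_4: Curled steel chip (turning), loose, a C-shaped strip about 60 mm long, 9 mm wide and 8 mm high, 30 g, lying flat. Origin in the middle of it at its underside. The four chips are alike and lie anyhow on the open part of the plate.
- piston: Bystander: aluminium piston standing behind the plate, 90 mm across, 64 mm high; origin under its centre.
- ring_sleeve: Bystander: hollow steel ring sleeve, 94 mm across, 42 mm high, standing to the right; origin under its centre.
- spray_can: Bystander: spray can, 67 mm across, 240 mm high, to the left; origin under its centre.

How it is judged (in metres and radians):
On the way, in this order (a step that is already met when the one before it is completed fails the run):
1. the scraper block is brought down upright onto the plate while chips still lie there (x of scraper_block in the frame of plate between -0.115 and 0.025 m and y of scraper_block in the frame of plate between -0.14 and 0.14 m and z of scraper_block in the frame of plate between 0.034 and 0.046 m and angle between scraper_block's own z axis and vertical below 0.15 rad and z of any of chip_1, chip_2, chip_3, chip_4 in the frame of plate above 0.036 m), for 0.1 s.
2. all four chips lie in the tray (x of chip_1 in the frame of tray between -0.132 and 0.132 m and y of chip_1 in the frame of tray between -0.072 and 0.072 m and z of each of chip_1, chip_2, chip_3, chip_4 in the frame of tray below 0.032 m and x of chip_2 in the frame of tray between -0.132 and 0.132 m and y of chip_2 in the frame of tray between -0.072 and 0.072 m and x of chip_3 in the frame of tray between -0.132 and 0.132 m and y of chip_3 in the frame of tray between -0.072 and 0.072 m and x of chip_4 in the frame of tray between -0.132 and 0.132 m and y of chip_4 in the frame of tray between -0.072 and 0.072 m), for 0.2 s.
3. the scraper block stands upright on the tool board again, released (x of scraper_block in the frame of board between -0.07 and 0.07 m and y of scraper_block in the frame of board between -0.07 and 0.07 m and z of scraper_block in the frame of board between 0.008 and 0.016 m and angle between scraper_block's own z axis and vertical below 0.1 rad and contact force between the fingers and scraper_block below 0.1 N and linear speed of scraper_block below 0.02 m/s), for 0.2 s.
4. the gauge stands on the plate astride the guide bar, its foot on the bar, released (z of gauge in the frame of plate between 0.037 and 0.043 m and angle between gauge's own z axis and vertical below 0.05 rad and x of foot_tip in the frame of plate between 0.026 and 0.054 m and y of foot_tip in the frame of plate between -0.12 and 0.12 m and value of joint gauge_foot between 0.013 and 0.019 m and contact force between the fingers and gauge below 0.1 N and linear speed of gauge below 0.02 m/s), for 0.2 s.
At the end, for the whole second after the job is handed in: Chips in the tray (under 32 mm up); block upright (0.1 rad), still, on the board, centres within 70 mm in x and y; gauge level (0.05 rad), still, soles on the plate (3 mm), foot within 14 mm of the bar's centre line and 10 mm inside its ends, reading 13 to 19 mm; neither held (all of step 2 and all of step 3 and all of step 4); the robot touches nothing.
It fails at once if the gripper or arm touches a chip (contact force between any of the fingers, the arm and chip_1 above 0.5 N or contact force between any of the fingers, the arm and chip_2 above 0.5 N or contact force between any of the fingers, the arm and chip_3 above 0.5 N or contact force between any of the fingers, the arm and chip_4 above 0.5 N).
It fails at once if the gauge is slammed or pressed onto the plate with more than 70 N (contact force between gauge and plate above 70 N).
It fails at once if the piston, ring sleeve or spray can is shifted more than 20 mm or tipped (distance of any of piston, ring_sleeve, spray_can from where it was at the start of the episode above 0.02 m or angle between any of piston, ring_sleeve, spray_can's own z axis and vertical above 0.3 rad).
It also fails if it takes over 64 s, if anything falls off the work surface, if the arm or the gripper's body presses on something with over 40 N, if the wrist force passes 120 N, or if a joint passes its speed limit or range.

ROBOT

A 7-joint arm with a two-finger parallel gripper is mounted at the origin on a cart in front of the work surface, level with it; the furniture and walls round the work are solid. World frame = base frame: x ahead of the robot, y to its left, z up, the work surface at z = 0. Lengths are in mm, angles in rad, forces in N, time in s.
With the tool pointing down it reaches from about 425 to 875 mm from the base axis. Payload 8.4 kg.
Tool frame: the origin (TCP) lies on the front face of the gripper's body, between the roots of the fingers; the fingertips stand 70 mm ahead of it and the grasp point (between the pads) lies 51 mm ahead of it (arm.tip_extent is the distance from the TCP to the fingertips, in mm); z points along the fingers, y is the line along which they close (so a half turn about z gives the same grasp; the last joint's range is limited). The gripper opens to 87 mm and grips with 3 to 60 N. Pads are 19 mm wide; open, the fingers measure 117 mm over their backs; the gripper's body (75 mm by 190 mm) begins 51 mm behind the grasp point.
Start: joints at [-1.245, 0.333, 0.04, 1.465, -0.013, 1.343, -0.059], TCP at [267.889, 592.202, 292.246] pointing down, gripper open.
Joint ranges: [-2.58, 2.58], [-0.38, 2.09], [-1.3, 1.39], [0.25, 2.4], [-1.5, 4.64], [0.08, 2.09], [-2.65, 2.65]. Speed limits (rad/s): [2.22, 2.22, 2.79, 2.79, 3.14, 3.14, 3.14].

INTERFACE

Orientations are given as a rotation vector (axis times angle).
In Python, from station import observe, capture, camera_info, workorder, arm gives the robot as it stands. The module is installed in compiled form; this text tells all that it offers.
- The arm moves only by the shell command python3 -m crank 'ROWS'. ROWS is a JSON object of lists of equal length, an entry for each row: "travel": the shift along the tool's x, y, z in units of 25 mm (1.0 is 25 mm), a list of three; "angular": the turn, a rotation vector about the tool's x, y, z in units of 6 degrees (1.0 is 6 degrees), a list of three; "gripper": the finger opening in mm, from 0 to 87. A call has 1 to 20 rows; each row shifts and turns the commanded pose from where the row before left it, along the tool's axes as they then stand; what a row does not reach is not made up. A row lasts 1/10 s, in which the tool goes at most 50 mm and 8.59 degrees, less where a joint would pass 70% of its speed; a pose out of reach is approached as far as the arm can. A call is refused whole if a number of a shift passes 1 or a number of a turn 1, either way. A call with a gripper value outside its range is refused whole. The fingers move at their own pace and stop on an object; the grip force is fixed at half the most. Time passes only in rows, so rows that do not move let the fingers close. It gives the time, the measured TCP pose, the force, the opening and the grip force at its end, in the units of the state.
- observe(): the state, without advancing time (a new reading comes with each control period).
- capture(name): name is "scene" or "top"; returns (picture, depth): 420x560x3 uint8, red, green, blue; 420x560 float32, mm along the optical axis (not along the pixel's ray), 0 where there is no reading.
- camera_info(name): a dict with "intrinsics" (3x3 intrinsics, pixels), "pose" (4x4, takes a point from camera to world coordinates). Camera axes: x right, y up, looking along -z (the intrinsics and any distortion apply to the point x, -y, -z); pixel columns grow to the right and rows downward; lengths in mm; the calibration is good to about 2 mm. A picture is of the moment at which its call begins. camera_info takes no time and is no camera call.
- workorder.close_job(): hands the job in; it is judged then, once.
The state is a dict: "time_s": time; "qpos": joint angles; "qvel": joint speeds; "joint_torque": joint torques, N m; "eef_pos": TCP position; "tool_rot": TCP orientation; "wrist_force": force on the tool from outside, world axes, zero at the start; "moment": the same for the moment, N m; "grip_width": finger opening in mm; "grip_force": force on a finger pad.
Only numpy, scipy, OpenCV 4.12 (cv2) and the standard library are available. Lean on these libraries where they do the work, as an engineer would, in place of code of your own. Each camera call takes 0.05 s, during which the arm holds its last target. There are 200 camera calls.

## Working session

There is one attempt and no reset: what is moved stays moved. The work goes in short steps, Python scripts to look and compute and a shell command to move; the robot and the scene stay as the last step left them, time stands still between calls to the robot, and variables do not carry over. Pictures are saved under pics/ and viewed, at most 10 in all, crops included, and the job is handed in when it is done.

```bash
mkdir -p pics
cat > h.py <<'E'
import numpy as np, cv2
from station import observe, capture, camera_info
def cloud(name):
    p,d=capture(name); c=camera_info(name); K=np.array(c["intrinsics"]);T=np.array(c["pose"])
    v,u=np.mgrid[0:420,0:560]
    x=(u-K[0,2])/K[0,0]*d; y=(v-K[1,2])/K[1,1]*d
    P=np.stack([x,-y,-d,np.ones_like(d)],-1)@T.T
    W=P[...,:3]; W[d==0]=np.nan
    return p,W
E
python3 - <<'E'
from h import *
for n in("top","scene"):
    p,W=cloud(n); np.save(n+".npy",W); cv2.imwrite(f"pics/{n}0.png",p[...,::-1])
    c=camera_info(n); print({k:(np.round(v,3).tolist() if k in("pose","intrinsics") else v) for k,v in c.items()})
o=observe(); print(o)
E
```

```text
{'intrinsics': [[381.47, 0.0, 284.197], [0.0, 381.47, 203.368], [0.0, 0.0, 1.0]], 'pose': [[0.029, 0.992, -0.122, 466.273], [-1.0, 0.03, 0.002, 43.293], [0.006, 0.122, 0.992, 1411.316], [0.0, 0.0, 0.0, 1.0]]}
{'intrinsics': [[424.978, 0.0, 273.361], [0.0, 424.978, 210.045], [0.0, 0.0, 1.0]], 'pose': [[0.685, 0.51, -0.52, -6.964], [-0.729, 0.471, -0.498, -578.008], [-0.01, 0.72, 0.694, 897.772], [0.0, 0.0, 0.0, 1.0]]}
{'time_s': 0.1, 'qpos': array([-1.24521867,  0.33386782,  0.03986574,  1.46617323, -0.01342448,
        1.34328981, -0.05851699]), 'qvel': array([-3.65574325e-04, -1.25105657e-03,  1.54263715e-05, -1.30886665e-03,
        1.07321613e-03, -7.57337395e-04, -1.11887972e-03]), 'joint_torque': array([ 4.08812746e-03, -6.57807112e+01,  1.34011175e+00, -4.04713011e+01,
       -5.97134465e-02,  4.08382493e-02,  3.54419444e-05]), 'eef_pos': array([267.75274579, 591.9436901 , 291.43489722]), 'tool_rot': array([-6.62230966e-01, -3.07075719e+00,  2.28202352e-03]), 'wrist_force': array([-0.83215507,  0.45845807, -0.16092247]), 'moment': array([ 0.0289437 , -0.02913606, -0.00503511]), 'grip_force': 0.0, 'grip_width': 86.74666578008619}
```

View pics/top0.png

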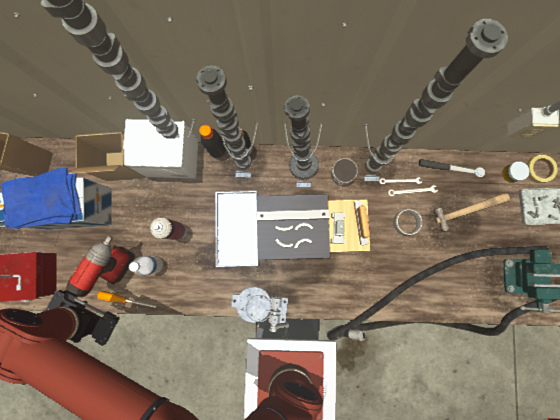

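View pics/scene0.png

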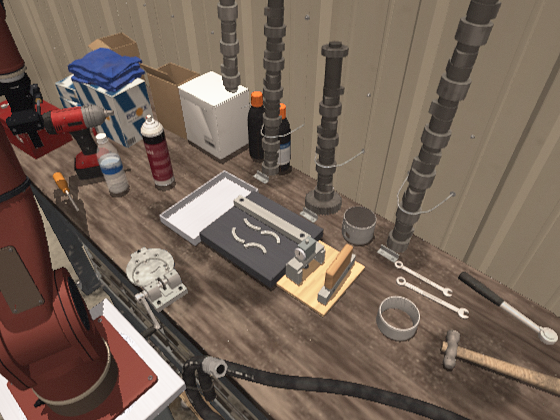

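The top view shows the plate at columns 258–330, rows 195–260. The tray is to its left (+y) and the board to its right (-y). Four chips lie around (294,235), the block grip is at (363,222), the gauge at (338,228), the piston at (345,172) and the ring sleeve at (409,221). Next I'll measure them.

```bash
cat > m.py <<'E'
from h import *
import sys
def rect(P):
    (c,s,a)=cv2.minAreaRect(P[:,:2].astype(np.float32)); return np.round(c,1),np.round(s,1),round(a,1)
def run(n,W,p):
    r,c=np.mgrid[0:420,0:560]; z=W[...,2]
    x,y=W[...,0],W[...,1]; near=(x>400)&(x<760)&(y>-260)&(y<300)
    g=p.astype(int); sat=g.max(2)-g.min(2)
    def show(t,m):
        m=cv2.morphologyEx((m&near).astype(np.uint8),cv2.MORPH_OPEN,np.ones((2,2))) 
        k,l,st,_=cv2.connectedComponentsWithStats(m)
        for i in range(1,k):
            if st[i,4]>12:
                q=W[l==i]; print(n,t,st[i].tolist(),*rect(q),"mean",np.round(q.mean(0),1))
    show("bar",(z>56)&(z<68)&(sat<40)); show("plate",(z>34)&(z<46)&(g.max(2)<90)); show("chip",(z>36)&(z<56)&(g.min(2)>120))
    show("high",(z>84)); show("board",(z>6)&(z<18)&(sat>60))
if __name__=="__main__":
    for n in("top","scene"):
        run(n,np.load(n+".npy"),cv2.imread(f"pics/{n}0.png"))
E
python3 m.py
python3 - <<'E'
import cv2,numpy as np
p=cv2.imread('pics/top0.png')[180:275,210:420]
cv2.imwrite('pics/c0.png',cv2.resize(p,(798,361),interpolation=cv2.INTER_CUBIC))
E
```

```text
top bar [335, 171, 23, 13, 212] [ 735.9 -185.2] [42.7 93. ] 2.7 mean [nan nan nan]
top bar [258, 211, 73, 10, 588] [590.7   1.3] [ 28.6 262.1] 3.2 mean [nan nan nan]
top chip [258, 196, 59, 17, 746] [657.7  37.3] [ 55.4 217.5] 18.7 mean [nan nan nan]
top chip [356, 201, 7, 8, 41] [ 643.2 -227.6] [14.  45.4] 50.4 mean [nan nan nan]
top chip [258, 221, 73, 39, 2281] [530.   12.7] [127.2 266.4] 15.4 mean [nan nan nan]
top chip [362, 239, 7, 7, 44] [ 504.9 -256.1] [21.6 30. ] 3.6 mean [ 505.4 -252.8   34.9]
top high [360, 207, 11, 31, 215] [ 576.5 -251.4] [111.6  47.6] 9.3 mean [ 572.6 -243.1   87.4]
top high [336, 221, 10, 16, 133] [nan nan] [0. 0.] 0.0 mean [nan nan nan]
top board [329, 201, 38, 52, 957] [ 560.5 -194.8] [189.8 121.6] 6.3 mean [nan nan nan]
top board [363, 201, 4, 6, 24] [ 638.9 -251.8] [19.9 42.8] 56.9 mean [ 645.9 -254.4   22. ]
top board [330, 219, 5, 21, 79] [ 548.7 -136. ] [74.9 11.8] 1.4 mean [ 552.3 -136.7   24.1]
scene bar [235, 197, 76, 46, 770] [589.6  -9.6] [278.5  64.9] 85.0 mean [nan nan nan]
scene bar [345, 211, 30, 21, 361] [ 738.1 -180.8] [51.7 84.5] 8.7
[... 673 characters left out ...]
9, 13, 82] [559.1 -33.8] [28.8 59.6] 4.3 mean [556.6 -32.6  46.3]
scene chip [245, 243, 22, 11, 82] [498.3 -29.6] [27.9 59.6] 23.7 mean [nan nan nan]
scene chip [352, 256, 4, 6, 16] [ 644.3 -238. ] [17.2  4.8] 8.3 mean [ 645.4 -238.8   39.3]
scene chip [320, 287, 11, 11, 73] [ 508.8 -251.6] [27.6 20. ] 5.0 mean [ 508.4 -251.9   41.8]
scene high [295, 238, 22, 23, 297] [ 562.9 -157.9] [29.4 80.7] 86.7 mean [ 545.2 -160.4  101.1]
scene high [327, 245, 27, 36, 384] [ 612.3 -225.7] [191.2   8.5] 17.6 mean [nan nan nan]
scene board [278, 242, 62, 70, 1373] [ 562.9 -194.7] [190.2 125.7] 4.1 mean [nan nan nan]
scene board [337, 263, 26, 30, 184] [ 607.2 -261.6] [112.7  22.5] 11.0 mean [nan nan nan]
```

View pics/c0.png

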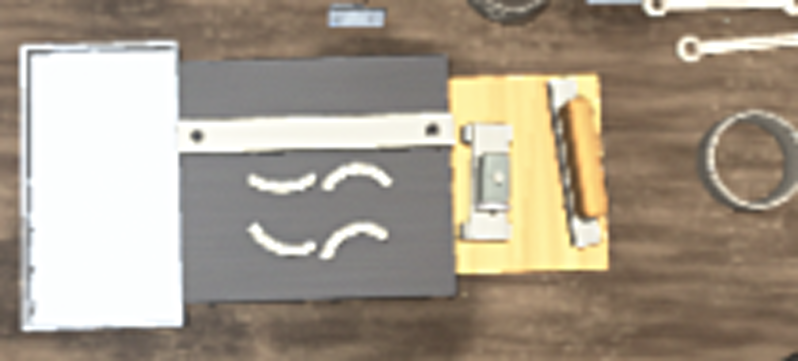

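```bash
cat >> h.py <<'E'
def ray(n,uv,z):
    c=camera_info(n); K=np.array(c["intrinsics"]);T=np.array(c["pose"])
    uv=np.atleast_2d(uv).astype(float)
    d=np.c_[(uv[:,0]-K[0,2])/K[0,0],-(uv[:,1]-K[1,2])/K[1,1],-np.ones(len(uv))]@T[:3,:3].T
    o=T[:3,3]; return (o+d*((z-o[2])/d[:,2])[:,None])[:,:2]
def prect(n,m,z):
    vs,us=np.nonzero(m); q=ray(n,np.c_[us,vs],z); 
    w,v=np.linalg.eigh(np.cov(q.T)); a=np.degrees(np.arctan2(v[1,1],v[0,1])); c,s,b=cv2.minAreaRect(q.astype(np.float32))
    return "c",np.round(c,1),"size",np.round(s,1),"mean",np.round(q.mean(0),1),"dir",round(float((a+90)%180-90),2)
E
cat > m2.py <<'E'
from h import *
p=cv2.imread('pics/top0.png').astype(int); W=np.load('top.npy')
sat=p.max(2)-p.min(2); br=p.min(2)
def box(u0,v0,u1,v1):
    m=np.zeros((420,560),bool); m[v0:v1,u0:u1]=1; return m
c=lambda u,v:(210+u/3.8,180+v/3.8)
def B(*a): 
    (u,v),(U,V)=c(a[0],a[1]),c(a[2],a[3]); return box(int(u),int(v),int(U),int(V))
print("bar",*prect("top",B(182,105,450,160)&(br>130),62))
print("plate",*prect("top",B(180,50,460,310)&(p.max(2)<120)&(sat<30),40))
print("board",*prect("top",B(446,60,625,290)&(sat>60),12))
print("grip",*prect("top",B(556,85,615,225)&(sat>60)&(p[...,2]<240)&(p[...,0]<80),100))
print("housing",*prect("top",B(475,148,512,212)&(br<170)&(sat<40),112))
print("beamtop",*prect("top",B(460,120,515,245)&(sat<40)&(br>90),56+12))
for t,uv,z in(("gauge legs corners z~68",[(465,125),(512,125),(508,240),(462,240)],68),("foot ends z42",[(548,82),(575,82),(572,247),(600,245)],42),("grip corners z102",[(568,97),(590,95),(583,217),(605,217)],102),
 ("housing c",[(493,179)],112),("tray out",[(22,45),(178,42),(184,327),(22,328)],28)):
    print(t,np.round(ray("top",[c(*q) for q in uv],z),1).tolist())
s=cv2.imread('pics/scene0.png')[215:320,250:380]
cv2.imwrite('pics/c1.png',cv2.resize(s,(780,630-30),interpolation=cv2.INTER_CUBIC))
E
python3 m2.py
```

```text
bar c [594.3  12.1] size [249.9  49.5] mean [596.6  20.1] dir -88.44
plate c [554.6   5.7] size [244.5 257.8] mean [549.4 -19.3] dir -5.53
board c [ 566.7 -198.8] size [192.6 148.2] mean [ 565.8 -200.9] dir 5.76
grip c [ 572.8 -225.9] size [101.2   3.3] mean [ 573.5 -225.7] dir 9.45
housing c [ 552.5 -146.7] size [44.7 23.9] mean [ 553.7 -139. ] dir -11.17
beamtop c [ 552.9 -149.8] size [ 42.8 106.4] mean [ 552.5 -151.6] dir -1.4
gauge legs corners z~68 [[602.9, -130.9], [604.2, -174.7], [497.5, -172.0], [496.3, -129.6]]
foot ends z42 [[649.1, -212.8], [649.9, -238.6], [493.4, -236.5], [496.0, -262.8]]
grip corners z102 [[627.9, -219.9], [630.3, -239.9], [519.3, -234.0], [519.9, -253.8]]
housing c [[550.5, -151.0]]
tray out [[671.7, 292.2], [679.2, 142.1], [408.0, 126.1], [402.6, 278.5]]
```

View pics/c1.png

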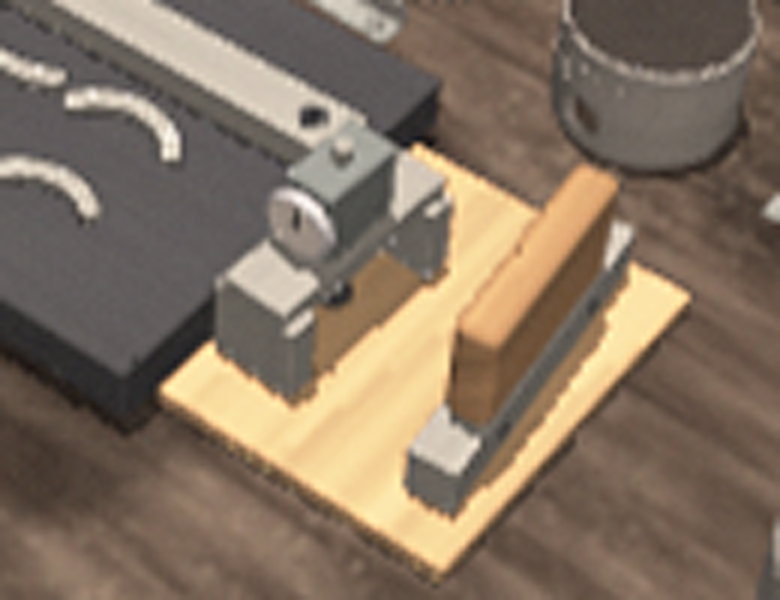

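```bash
cat > go.py <<'E'
# usage: go.py X Y Z YAW(deg of tool y axis)   -> remaining tool-frame shift (units) and turn; "p:" prefix on X = plate frame x,y
import sys; from h import *
from scipy.spatial.transform import Rotation as R
PC=np.array([552.,5.5]); TH=np.radians(3.3); F=np.array([[np.cos(TH),-np.sin(TH)],[np.sin(TH),np.cos(TH)]])
if __name__=="__main__":
    a=sys.argv[1:]; pl=a[0][:2]=="p:"
    X=np.array([float(a[0].replace("p:","")),float(a[1]),float(a[2])])
    if pl: X[:2]=PC+F@X[:2]
    o=observe(); r=R.from_rotvec(o["tool_rot"]); M=r.as_matrix(); d=X-o["eef_pos"]
    y=np.radians(float(a[3])); T=np.array([[np.sin(y)*-1,np.cos(y),0],[np.cos(y),np.sin(y),0],[0,0,-1]])
    print("t",round(o["time_s"],2),"pos",o["eef_pos"].round(1),"yaw_y",round(float(np.degrees(np.arctan2(M[1,1],M[0,1]))),1),"plate",(F.T@(o["eef_pos"][:2]-PC)).round(1),"F",o["wrist_force"].round(1),"w",round(o["grip_width"],1),"gf",round(o["grip_force"],1))
    print("tool shift units",(M.T@d/25).round(2),"turned-frame",(T.T@d/25).round(2),"turn units",(np.degrees((r.inv()*R.from_matrix(T)).as_rotvec())/6).round(2),"target",X.round(1))
E
python3 -m crank '{"travel":[[0,0,-0.8],[0,0,-0.8],[0,0,-0.8],[0,0,-0.8],[0,0,-0.5],[0,0,0]],"angular":[[0,0,-0.91],[0,0,-0.91],[0,0,-0.91],[0,0,-0.91],[0,0,-0.91],[0,0,-0.91]],"gripper":[60,60,60,60,60,60]}'; python3 go.py 572.5 -237 260 98.5
```

```text
time_s: 0.7
eef_pos: [268.0, 592.6, 386.7]
tool_rot: [-0.237, 3.132, 0.004]
wrist_force: [-0.7, 0.2, 0.3]
grip_width: 60.8
grip_force: 0.0
t 0.7 pos [268.  592.6 386.7] yaw_y 98.6 plate [-249.7  602.4] F [-0.7  0.2  0.3] w 60.8 gf 0.0
tool shift units [ -7.05 -34.65   5.  ] turned-frame [ -7.14 -34.62   5.07] turn units [0.02 0.01 0.02] target [ 572.5 -237.   260. ]
```

```bash
python3 -m crank '{"travel":[[-0.5,-1,0],[-0.7,-1,0],[-0.7,-1,0],[-0.7,-1,0],[-0.7,-1,0],[-0.7,-1,0],[-0.7,-1,0],[-0.7,-1,0],[-0.7,-1,0],[-0.6,-1,0],[-0.3,-1,0],[0,-1,0],[0,-1,0],[0,-1,0],[0,-1,0],[0,-1,0],[0,-1,0],[0,-1,0],[0,-1,0],[0,-1,0]],"angular":[[0,0,0],[0,0,0],[0,0,0],[0,0,0],[0,0,0],[0,0,0],[0,0,0],[0,0,0],[0,0,0],[0,0,0],[0,0,0],[0,0,0],[0,0,0],[0,0,0],[0,0,0],[0,0,0],[0,0,0],[0,0,0],[0,0,0],[0,0,0]],"gripper":[60,60,60,60,60,60,60,60,60,60,60,60,60,60,60,60,60,60,60,60]}'; python3 go.py 572.5 -237 220 98.5;python3 -m crank '{"travel":[[0,-1,0],[0,-1,0],[0,-1,0],[0,-1,0],[0,-1,0],[0,-1,0],[0,-1,0],[0,-1,0],[0,-1,0],[0,-1,0],[0,-1,0],[0,-1,0],[0,-1,0.5],[0,-0.6,0.8],[0,0,0.8],[0,0,0.8],[0,0,0.8],[0,0,0.8],[0,0,0.5],[0,0,0]],"angular":[[0,0,0],[0,0,0],[0,0,0],[0,0,0],[0,0,0],[0,0,0],[0,0,0],[0,0,0],[0,0,0],[0,0,0],[0,0,0],[0,0,0],[0,0,0],[0,0,0],[0,0,0],[0,0,0],[0,0,0],[0,0,0],[0,0,0],[0,0,0]],"gripper":[60,60,60,60,60,60,60,60,60,60,60,60,60,60,60,60,60,60,60,60]}'; python3 go.py 572.5 -237 200 98.5
```

```text
time_s: 2.7
eef_pos: [514.1, 122.1, 384.5]
tool_rot: [0.231, -3.133, 0.0]
wrist_force: [-0.2, -0.5, 0.3]
grip_width: 59.9
grip_force: 0.0
t 2.7 pos [514.1 122.1 384.5] yaw_y 98.4 plate [-31.1 118.6] F [-0.2 -0.5  0.3] w 59.9 gf 0.0
tool shift units [ -0.21 -14.55   6.58] turned-frame [ -0.19 -14.55   6.58] turn units [-0.   -0.   -0.01] target [ 572.5 -237.   220. ]
time_s: 4.7
eef_pos: [563.2, -212.7, 257.9]
tool_rot: [0.23, -3.13, -0.001]
wrist_force: [0.6, 0.5, 0.0]
grip_width: 60.2
grip_force: 0.0
t 4.7 pos [ 563.2 -212.7  257.9] yaw_y 98.4 plate [  -1.4 -218.5] F [0.6 0.5 0. ] w 60.2 gf 0.0
tool shift units [-0.23 -1.02  2.32] turned-frame [-0.22 -1.02  2.32] turn units [ 0.01 -0.03 -0.01] target [ 572.5 -237.   200. ]
```

Now I'll align over the grip at z = 200, then check by camera for offset.

```bash
python3 -m crank '{"travel":[[-0.23,-0.9,0.8],[0,-0.12,0.8],[0,0,0.7],[0,0,0]],"angular":[[0,0,0],[0,0,0],[0,0,0],[0,0,0]],"gripper":[60,60,60,60]}'; python3 go.py 572.5 -237 134 98.5
python3 - <<'E'
from h import *
p,d=capture("scene"); cv2.imwrite("pics/s1.png",cv2.resize(p[200:320,240:400,::-1],(800,600),interpolation=cv2.INTER_CUBIC))
E
```

```text
time_s: 5.1
eef_pos: [572.7, -237.2, 200.9]
tool_rot: [0.23, -3.13, -0.001]
wrist_force: [0.1, -0.4, -0.4]
grip_width: 59.9
grip_force: 0.0
t 5.1 pos [ 572.7 -237.2  200.9] yaw_y 98.4 plate [   6.7 -243.5] F [ 0.1 -0.4 -0.4] w 59.9 gf 0.0
tool shift units [0.   0.01 2.67] turned-frame [0.01 0.01 2.67] turn units [ 0.01 -0.03 -0.01] target [ 572.5 -237.   134. ]
```

View pics/s1.png

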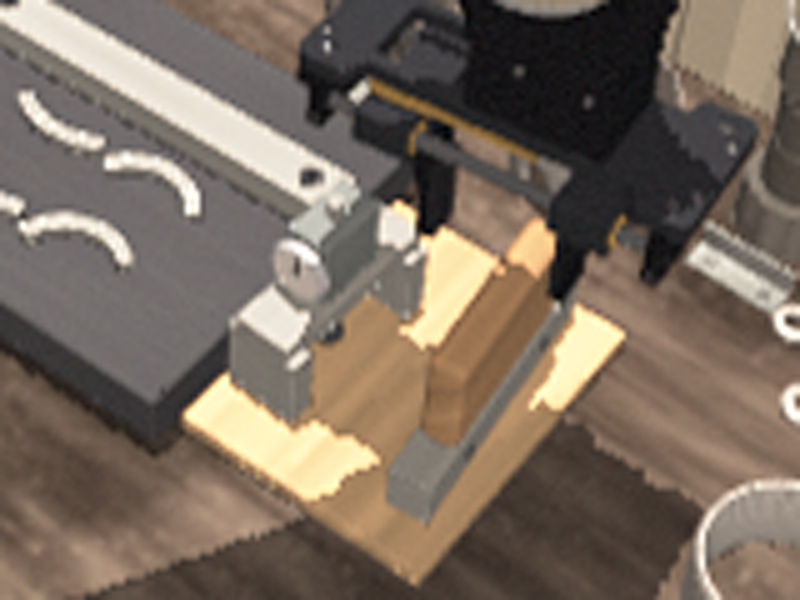

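The open fingers straddle the grip (about (500,290) in the crop), the gauge is clear, so I'll lower and close.

```bash
python3 -m crank '{"travel":[[0,0,0.7],[0,0,0.7],[0,0,0.6],[0,0,0.5],[0,0,0],[0,0,0],[0,0,0],[0,0,0],[0,0,0],[0,0,0],[0,0,0],[0,0,0]],"angular":[[0,0,0],[0,0,0],[0,0,0],[0,0,0],[0,0,0],[0,0,0],[0,0,0],[0,0,0],[0,0,0],[0,0,0],[0,0,0],[0,0,0]],"gripper":[60,60,60,60,60,10,10,10,10,10,10,10]}'; python3 go.py p:-59 -108 190 93.3
```

```text
time_s: 6.35
eef_pos: [573.5, -237.6, 139.9]
tool_rot: [-0.23, 3.133, -0.0]
wrist_force: [-0.2, 0.0, 0.3]
grip_width: 21.5
grip_force: 29.8
t 6.35 pos [ 573.5 -237.6  139.9] yaw_y 98.4 plate [   7.5 -244. ] F [-0.2  0.   0.3] w 21.5 gf 29.8
tool shift units [ 2.16  5.65 -2.  ] turned-frame [ 2.66  5.44 -2.  ] turn units [-0.    0.    0.85] target [ 499.3 -105.7  190. ]
```

```bash
python3 -m crank '{"travel":[[0,0,-0.6],[0,0,-0.9],[0,0,-0.9],[0,0,-0.9],[0,0,-0.9],[0,0,-0.8],[0,0,-0.3],[0,0,0],[0.5,0.9,0],[0.5,0.9,0],[0.5,0.9,0],[0.5,0.9,0],[0.5,0.9,0],[0.16,0.94,0],[0,0,0]],"angular":[[0,0,0],[0,0,0],[0,0,0],[0,0,0],[0,0,0],[0,0,0],[0,0,0],[0,0,0.85],[0,0,0],[0,0,0],[0,0,0],[0,0,0],[0,0,0],[0,0,0],[0,0,0]],"gripper":[10,10,10,10,10,10,10,10,10,10,10,10,10,10,10]}'; python3 go.py p:-59 -108 220 93.3;python3 -m crank '{"travel":[[0,0,0.5],[0,0,0.8],[0,0,0.5],[0,0,0]],"angular":[[0,0,0],[0,0,0],[0,0,0],[0,0,0]],"gripper":[10,10,10,10]}'; python3 go.py p:-59 -108 168 93.3
python3 - <<'E'
from h import *
p,W=cloud("top"); cv2.imwrite("pics/t2.png",cv2.resize(p[190:280,240:375,::-1],(800,533),interpolation=cv2.INTER_CUBIC))
p,d=capture("scene"); cv2.imwrite("pics/s2.png",cv2.resize(p[180:300,200:360,::-1],(800,600),interpolation=cv2.INTER_CUBIC))
E
```

```text
time_s: 7.85
eef_pos: [498.3, -102.2, 272.0]
tool_rot: [0.098, -3.139, -0.003]
wrist_force: [0.8, -0.3, -4.2]
grip_width: 22.3
grip_force: 29.9
t 7.85 pos [ 498.3 -102.2  272. ] yaw_y 93.6 plate [ -59.8 -104.4] F [ 0.8 -0.3 -4.2] w 22.3 gf 29.9
tool shift units [-0.03 -0.15  2.08] turned-frame [-0.03 -0.14  2.08] turn units [ 0.02 -0.01  0.04] target [ 499.3 -105.7  220. ]
time_s: 8.25
eef_pos: [497.9, -106.3, 224.9]
tool_rot: [0.089, -3.136, 0.001]
wrist_force: [-0.4, -0.1, -3.5]
grip_width: 21.7
grip_force: 29.9
t 8.25 pos [ 497.9 -106.3  224.9] yaw_y 93.2 plate [ -60.4 -108.5] F [-0.4 -0.1 -3.5] w 21.7 gf 29.9
tool shift units [-0.07  0.02  2.27] turned-frame [-0.06  0.02  2.27] turn units [-0.   -0.04 -0.01] target [ 499.3 -105.7  168. ]
```

View pics/s2.png

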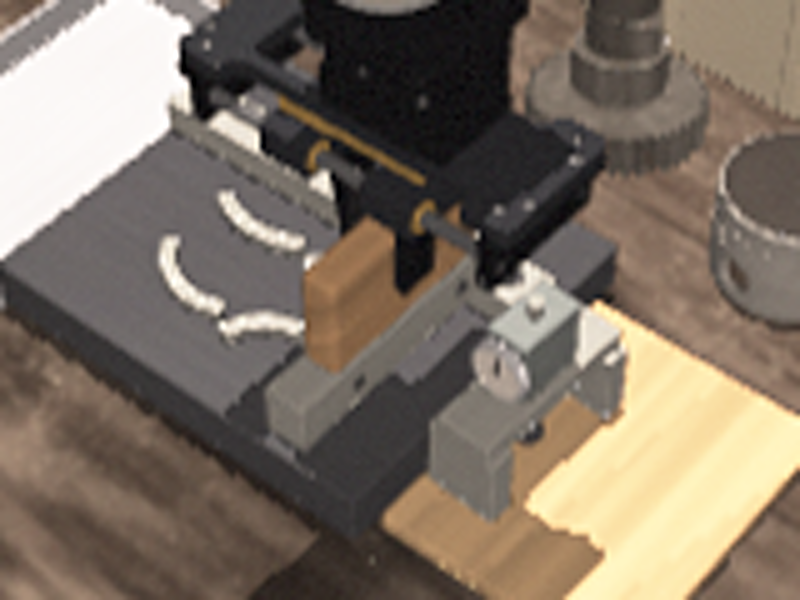

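Run:
```python
from h import *; from go import F,PC
for uv,z in(((272,430),97),((303,450),97),((268,385),127),((308,408),127)):
    q=ray("scene",[(200+uv[0]/5,180+uv[1]/5)],z)[0]; print(uv,((q-PC)@F).round(1))
```

```text
(272, 430) [-136.4 -100.1]
(303, 450) [-136.  -119.4]
(268, 385) [-134.6  -97.7]
(308, 408) [-133.1 -121.2]
```

```bash
python3 -m crank '{"travel":[[0.15,0,0],[0,0,0.6],[0,0,0.6],[0,0,0.5],[0,0,0.3],[0,0,0],[0,0,0]],"angular":[[0,0,0],[0,0,0],[0,0,0],[0,0,0],[0,0,0],[0,0,0],[0,0,0]],"gripper":[10,10,10,10,10,10,10]}'; python3 go.py p:-62.5 -108 168 93.3;python3 -m crank '{"travel":[[0,0,0.08],[0,0,0.06],[0,0,0]],"angular":[[0,0,0],[0,0,0],[0,0,0]],"gripper":[10,10,10]}'; python3 go.py p:-62.5 -108 168 93.3
python3 - <<'E'
from h import *
p,d=capture("scene"); cv2.imwrite("pics/s3.png",cv2.resize(p[180:300,200:360,::-1],(800,600),interpolation=cv2.INTER_CUBIC))
E
```

```text
time_s: 9.05
eef_pos: [495.7, -105.9, 177.7]
tool_rot: [-0.091, 3.14, -0.0]
wrist_force: [-0.2, 0.4, -3.4]
grip_width: 21.7
grip_force: 29.9
t 9.05 pos [ 495.7 -105.9  177.7] yaw_y 93.3 plate [ -62.7 -108. ] F [-0.2  0.4 -3.4] w 21.7 gf 29.9
tool shift units [-0.01 -0.    0.39] turned-frame [-0.01 -0.    0.39] turn units [-0.  0.  0.] target [ 495.8 -105.9  168. ]
time_s: 9.35
eef_pos: [495.4, -105.8, 173.8]
tool_rot: [-0.091, 3.14, 0.0]
wrist_force: [-1.0, 0.7, -3.5]
grip_width: 21.8
grip_force: 29.9
t 9.35 pos [ 495.4 -105.8  173.8] yaw_y 93.3 plate [ -62.9 -107.8] F [-1.   0.7 -3.5] w 21.8 gf 29.9
tool shift units [-0.02 -0.01  0.23] turned-frame [-0.02 -0.01  0.23] turn units [0. 0. 0.] target [ 495.8 -105.9  168. ]
```

View pics/s3.png

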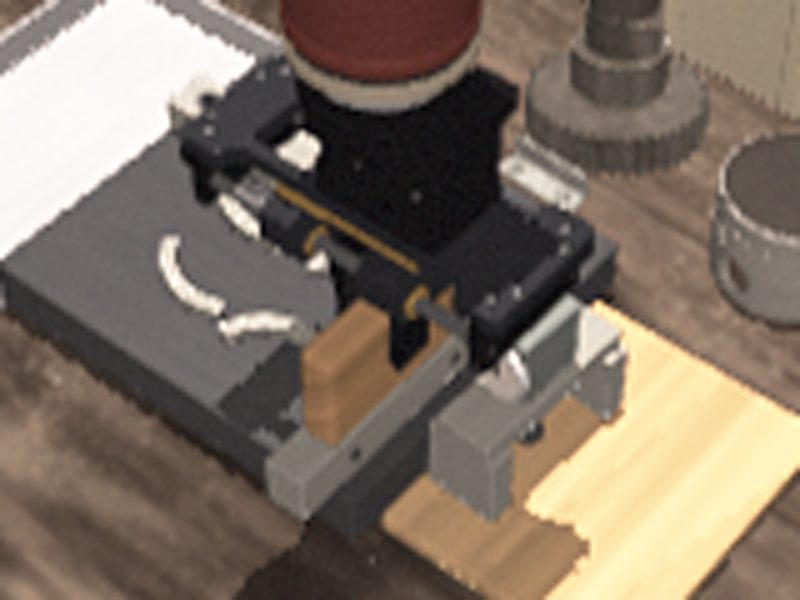

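```bash
python3 -m crank '{"travel":[[0,0,0.1],[0,0,0.06],[0,0,0]],"angular":[[0,0,0],[0,0,0],[0,0,0]],"gripper":[10,10,10]}';python3 -m crank '{"travel":[[0,0,0.04],[0,0,0],[0,0,0]],"angular":[[0,0,0],[0,0,0],[0,0,0]],"gripper":[10,10,10]}'
python3 - <<'E'
from h import *; from go import F,PC
for uv,z in(((270,498),41),((304,519),41),((266,456),71),((308,476),71)):
    q=ray("scene",[(200+uv[0]/5,180+uv[1]/5)],z)[0]; print(uv,((q-PC)@F).round(1))
E
```

```text
time_s: 9.7
eef_pos: [495.2, -105.8, 169.5]
tool_rot: [0.091, -3.14, 0.0]
wrist_force: [0.5, -1.0, -3.4]
grip_width: 21.8
grip_force: 29.9
time_s: 10.0
eef_pos: [495.4, -105.8, 168.8]
tool_rot: [0.091, -3.14, 0.0]
wrist_force: [-1.1, -0.0, -2.5]
grip_width: 21.7
grip_force: 29.9
(270, 498) [-137.1  -96.4]
(304, 519) [-135.9 -117.8]
(266, 456) [-135.4  -93.9]
(308, 476) [-131.5 -117.7]
```

```bash
python3 -m crank '{"travel":[[0,0.2,0],[0,0.4,0],[0,0.5,0],[0,0.5,0],[0,0.5,0],[0,0.5,0],[0,0.5,0],[0,0.4,0],[0,0,0]],"angular":[[0,0,0],[0,0,0],[0,0,0],[0,0,0],[0,0,0],[0,0,0],[0,0,0],[0,0,0],[0,0,0]],"gripper":[10,10,10,10,10,10,10,10,10]}'; python3 go.py p:-62.9 150 168.8 93.3
python3 - <<'E'
from h import *
p,d=capture("scene"); cv2.imwrite("pics/s4.png",cv2.resize(p[180:300,180:340,::-1],(800,600),interpolation=cv2.INTER_CUBIC))
E
```

```text
time_s: 10.9
eef_pos: [490.3, -16.6, 168.7]
tool_rot: [0.095, -3.14, -0.001]
wrist_force: [-0.4, -0.0, -2.8]
grip_width: 21.7
grip_force: 29.9
t 10.9 pos [490.3 -16.6 168.7] yaw_y 93.5 plate [-62.9 -18.5] F [-0.4 -0.  -2.8] w 21.7 gf 29.9
tool shift units [-0.02  6.74  0.  ] turned-frame [ 0.    6.74 -0.  ] turn units [ 0.   -0.    0.03] target [480.6 151.6 168.8]
```

View pics/s4.png

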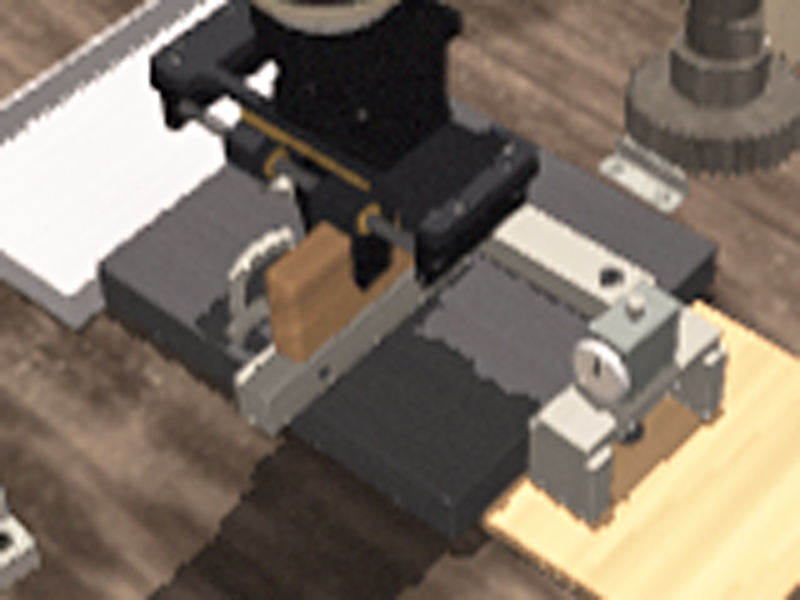

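Nothing is left behind the block, and the chips are bunched ahead of it (about (245,290)). I'll go on over the edge.

```bash
python3 -m crank '{"travel":[[0,0.2,0],[0,0.4,0],[0,0.5,0],[0,0.5,0],[0,0.5,0],[0,0.5,0],[0,0.5,0],[0,0.5,0],[0,0.5,0],[0,0.5,0],[0,0.5,0],[0,0.5,0],[0,0.5,0],[0,0.5,0],[0,0.3,0],[0,0.2,0],[0,0.1,0],[0,0,0],[0,0,0]],"angular":[[0,0,0],[0,0,0],[0,0,0],[0,0,0],[0,0,0],[0,0,0],[0,0,0],[0,0,0],[0,0,0],[0,0,0],[0,0,0],[0,0,0],[0,0,0],[0,0,0],[0,0,0],[0,0,0],[0,0,0],[0,0,0],[0,0,0]],"gripper":[10,10,10,10,10,10,10,10,10,10,10,10,10,10,10,10,10,10,10]}'; python3 go.py p:-62.9 160 168.8 93.3
```

```text
time_s: 12.85
eef_pos: [480.0, 160.8, 168.7]
tool_rot: [0.09, -3.14, 0.0]
wrist_force: [0.5, 1.0, -3.0]
grip_width: 21.9
grip_force: 29.9
t 12.85 pos [480.  160.8 168.7] yaw_y 93.3 plate [-63.  159.1] F [ 0.5  1.  -3. ] w 21.9 gf 29.9
tool shift units [-0.    0.03 -0.  ] turned-frame [-0.    0.03 -0.  ] turn units [-0. -0. -0.] target [480.  161.6 168.8]
```

```bash
python3 -m crank '{"travel":[[0,0,-0.6],[0,0,-1],[0,0,-1],[0,-0.4,-1],[0,-0.8,-0.6],[0,-1,0],[0,-1,0],[0,-1,0],[0,-1,0],[0,-1,0],[0,-1,0],[0,-1,0],[0,0,0]],"angular":[[0,0,0],[0,0,0],[0,0,0],[0,0,0],[0,0,0],[0,0,0],[0,0,0],[0,0,0],[0,0,0],[0,0,0],[0,0,0],[0,0,0],[0,0,0]],"gripper":[10,10,10,10,10,10,10,10,10,10,10,10,10]}'; python3 go.py 573.5 -237.6 200 93.3
python3 - <<'E'
from h import *
p,d=capture("scene"); cv2.imwrite("pics/s5.png",cv2.resize(p[150:300,120:320,::-1],(800,600),interpolation=cv2.INTER_CUBIC))
E
```

```text
time_s: 14.15
eef_pos: [491.5, -47.8, 274.0]
tool_rot: [-0.081, 3.14, -0.002]
wrist_force: [-0.0, -0.1, -3.0]
grip_width: 21.9
grip_force: 29.9
t 14.15 pos [491.5 -47.8 274. ] yaw_y 93.0 plate [-63.5 -49.7] F [-0.  -0.1 -3. ] w 21.9 gf 29.9
tool shift units [-2.88 -7.75  2.97] turned-frame [-2.84 -7.77  2.96] turn units [-0.01  0.   -0.05] target [ 573.5 -237.6  200. ]
```

View pics/s5.png

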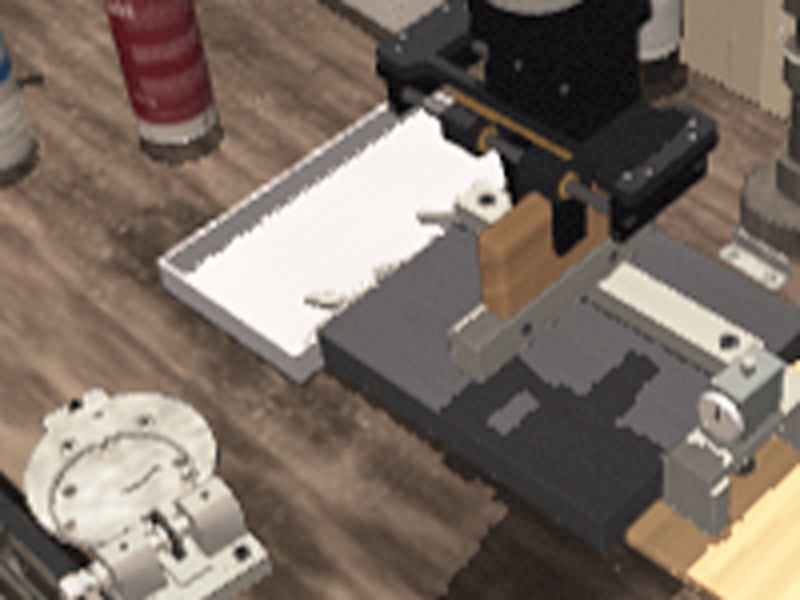

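The plate is clear. Chips are visible in the tray by its near wall ((325,298), (385,270), (435,215)). I'll move over the board and verify from the top view.

```bash
python3 -m crank '{"travel":[[-0.3,-0.8,0],[-0.3,-0.8,0],[-0.4,-0.8,0],[-0.4,-0.8,0],[-0.4,-0.8,0],[-0.4,-0.8,0],[-0.3,-0.8,0],[-0.2,-0.8,0],[-0.1,-0.8,0],[-0.08,-0.5,0],[0,0,0.5],[0,0,0.9],[0,0,0.9],[0,0,0.5],[0,0,0]],"angular":[[0,0,0],[0,0,0],[0,0,0],[0,0,0],[0,0,0],[0,0,0],[0,0,0],[0,0,0],[0,0,0],[0,0,0],[0,0,0],[0,0,0],[0,0,0],[0,0,0],[0,0,0]],"gripper":[10,10,10,10,10,10,10,10,10,10,10,10,10,10,10]}'; python3 go.py 573.5 -237.6 140 93.3
python3 - <<'E'
from h import *; from go import F,PC
p,W=cloud("top"); np.save("t6.npy",W); cv2.imwrite("pics/t6.png",cv2.resize(p[190:280,205:340,::-1],(800,533),interpolation=cv2.INTER_CUBIC))
E
```

```text
time_s: 15.7
eef_pos: [573.9, -229.7, 201.4]
tool_rot: [0.093, -3.137, -0.002]
wrist_force: [-0.3, 0.3, -2.4]
grip_width: 21.6
grip_force: 29.9
t 15.7 pos [ 573.9 -229.7  201.4] yaw_y 93.4 plate [   8.3 -236.1] F [-0.3  0.3 -2.4] w 21.6 gf 29.9
tool shift units [ 0.03 -0.32  2.46] turned-frame [ 0.03 -0.31  2.46] turn units [ 0.02 -0.03  0.01] target [ 573.5 -237.6  140. ]
```

View pics/t6.png

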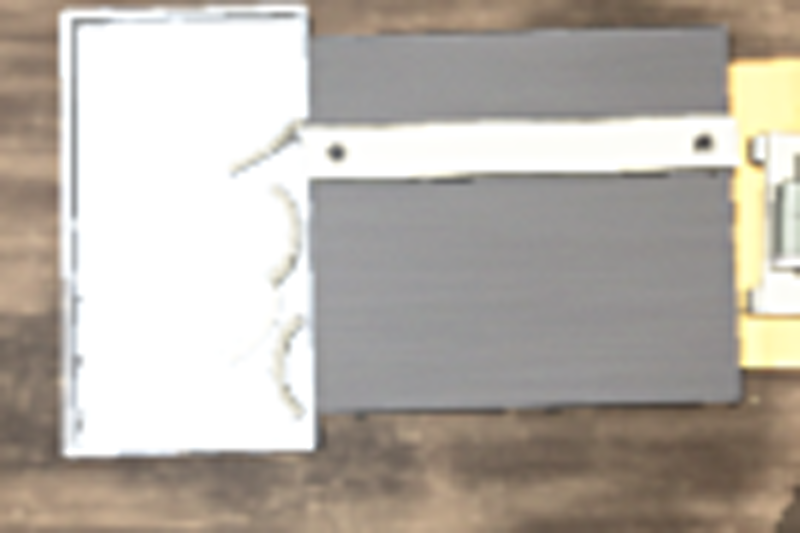

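All chips appear within the tray outline ((265,150), (285,235), (290,365), and a faint one near (255,345)). Now I'll set the block down.

```bash
python3 -m crank '{"travel":[[0,-0.31,0.5],[0,0,0.8],[0,0,0.6],[0,0,0.3],[0,0,0],[0,0,0]],"angular":[[0,0,0],[0,0,0],[0,0,0],[0,0,0],[0,0,0],[0,0,0]],"gripper":[10,10,10,10,10,10]}';python3 -m crank '{"travel":[[0,0,0.14],[0,0,0.08],[0,0,0],[0,0,0]],"angular":[[0,0,0],[0,0,0],[0,0,0],[0,0,0]],"gripper":[10,10,10,10]}'; python3 go.py 573.5 -237.6 140 93.3
python3 - <<'E'
from h import *; from go import F,PC
p,W=cloud("scene"); TC=PC+F@np.array([0,205.])
q=(W[...,:2]-TC)@F; z=W[...,2]
pl=(abs(q[...,0])<170)&(abs(q[...,1])<100)
m=(z>5.5)&(z<60)&(abs(q[...,0])<128)&(abs(q[...,1])<69)
k,l,st,_=cv2.connectedComponentsWithStats(m.astype(np.uint8))
for i in range(1,k):
    if st[i,4]>8: print(st[i].tolist(),q[l==i].mean(0).round(),np.percentile(z[l==i],[10,50,95]).round(1))
E
```

```text
time_s: 16.35
eef_pos: [575.6, -239.4, 149.2]
tool_rot: [-0.091, 3.14, -0.0]
wrist_force: [0.2, 0.3, -3.1]
grip_width: 21.7
grip_force: 29.9
time_s: 16.75
eef_pos: [575.3, -239.2, 143.4]
tool_rot: [-0.091, 3.14, -0.0]
wrist_force: [-0.4, 0.0, -2.7]
grip_width: 21.9
grip_force: 29.9
t 16.75 pos [ 575.3 -239.2  143.4] yaw_y 93.3 plate [   9.2 -245.6] F [-0.4  0.  -2.7] w 21.9 gf 29.9
tool shift units [0.07 0.07 0.14] turned-frame [0.07 0.07 0.14] turn units [-0.  0.  0.] target [ 573.5 -237.6  140. ]
[224, 202, 10, 5, 31] [ 41. -37.] [ 9.  12.1 19.6]
[195, 214, 28, 22, 105] [-63. -46.] [ 7.2 12.  23.5]
```

```bash
python3 -m crank '{"travel":[[0,0,0.08],[0,0,0.04],[0,0,0],[0,0,0]],"angular":[[0,0,0],[0,0,0],[0,0,0],[0,0,0]],"gripper":[10,10,10,10]}'; python3 -m crank '{"travel":[[0,0,0.02],[0,0,0],[0,0,0]],"angular":[[0,0,0],[0,0,0],[0,0,0]],"gripper":[10,10,10]}'
```

```text
time_s: 17.2
eef_pos: [575.2, -239.1, 140.2]
tool_rot: [0.091, -3.14, 0.0]
wrist_force: [-0.5, 0.3, -2.8]
grip_width: 21.8
grip_force: 29.9
time_s: 17.5
eef_pos: [575.3, -239.2, 140.0]
tool_rot: [-0.091, 3.14, -0.0]
wrist_force: [-0.8, 0.7, -0.2]
grip_width: 21.8
grip_force: 29.9
```

```bash
python3 -m crank '{"travel":[[0,0,0],[0,0,0],[0,0,0],[0,0,-0.4],[0,0,-0.8],[0,0,-1],[0,0,-0.8],[0,0,-0.3],[0,0,0]],"angular":[[0,0,0],[0,0,0],[0,0,0],[0,0,0],[0,0,0],[0,0,0],[0,0,0],[0,0,0.72],[0,0,0]],"gripper":[60,60,60,60,60,60,60,60,60]}'; python3 go.py 551 -150.5 210 89
python3 - <<'E'
from h import *
for n in("top","scene"):
    p,d=capture(n); cv2.imwrite(f"pics/{n}7.png",p[...,::-1])
a=cv2.imread("pics/scene7.png")[205:315,250:380]
cv2.imwrite("pics/s7.png",cv2.resize(a,(700,592),interpolation=cv2.INTER_CUBIC))
E
```

```text
time_s: 18.4
eef_pos: [575.9, -239.6, 224.4]
tool_rot: [0.03, 3.138, -0.001]
wrist_force: [0.0, -0.1, -0.4]
grip_width: 59.6
grip_force: 0.0
t 18.4 pos [ 575.9 -239.6  224.4] yaw_y 88.9 plate [   9.8 -246. ] F [ 0.  -0.1 -0.4] w 59.6 gf 0.0
tool shift units [1.07 3.54 0.57] turned-frame [1.06 3.54 0.58] turn units [-0.01  0.03 -0.01] target [ 551.  -150.5  210. ]
```

View pics/s7.png

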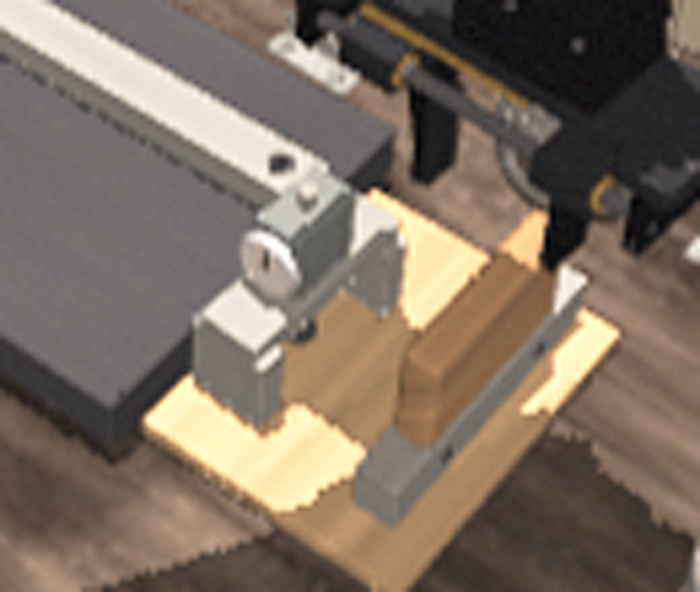

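The block stands upright on the board and the gauge is undisturbed. I'll cross-check the gauge from this view, then move above it.

```bash
python3 - <<'E'
from h import *
f=lambda u,v:(250+u/5.385,205+v/5.385)
print("rod top",ray("scene",[f(308,190)],121).round(1)); print("housing top corners",ray("scene",[f(258,218),f(300,245),f(355,195),f(310,170)],112).round(1).tolist())
E
python3 -m crank '{"travel":[[0.5,0.8,0],[0.5,0.9,0],[0.06,0.9,0.2],[0,0.9,0.3],[0,0.04,0],[0,0,0]],"angular":[[0,0,0],[0,0,0],[0,0,0],[0,0,0],[0,0,0],[0,0,0]],"gripper":[50,50,50,50,50,50]}'; python3 go.py 551 -150.5 144 89
```

```text
rod top [[ 553.1 -154.9]]
housing top corners [[531.1, -144.3], [531.7, -168.7], [571.9, -167.8], [569.8, -142.7]]
time_s: 19.1
eef_pos: [550.1, -149.8, 209.2]
tool_rot: [-0.024, -3.14, 0.0]
wrist_force: [0.4, -0.9, -0.8]
grip_width: 49.7
grip_force: 0.0
t 19.1 pos [ 550.1 -149.8  209.2] yaw_y 89.1 plate [ -10.9 -154.9] F [ 0.4 -0.9 -0.8] w 49.7 gf 0.0
tool shift units [-0.04 -0.03  2.61] turned-frame [-0.04 -0.03  2.61] turn units [-0.   -0.01  0.02] target [ 551.  -150.5  144. ]
```

```bash
python3 -m crank '{"travel":[[-0.04,-0.14,0.5],[0,0,0.7],[0,0,0.7],[0,0,0.4],[0,0,0.2],[0,0,0],[0,0,0]],"angular":[[0,0,0],[0,0,0],[0,0,0],[0,0,0],[0,0,0],[0,0,0],[0,0,0]],"gripper":[50,50,50,50,50,50,50]}'; python3 go.py 551 -153.5 144 89; python3 -m crank '{"travel":[[0,0,0.05],[0,0,0],[0,0,0],[0,0,0],[0,0,0],[0,0,0],[0,0,0],[0,0,0],[0,0,0]],"angular":[[0,0,0],[0,0,0],[0,0,0],[0,0,0],[0,0,0],[0,0,0],[0,0,0],[0,0,0],[0,0,0]],"gripper":[45,40,35,30,25,20,20,20,20]}'; python3 go.py 551 -153.5 144 89
```

```text
time_s: 19.8
eef_pos: [551.5, -154.2, 147.7]
tool_rot: [0.028, 3.141, -0.0]
wrist_force: [-0.1, -0.8, 0.1]
grip_width: 49.9
grip_force: 0.0
t 19.8 pos [ 551.5 -154.2  147.7] yaw_y 89.0 plate [  -9.7 -159.4] F [-0.1 -0.8  0.1] w 49.9 gf 0.0
tool shift units [0.02 0.03 0.15] turned-frame [0.02 0.03 0.15] turn units [-0.    0.01 -0.  ] target [ 551.  -153.5  144. ]
time_s: 20.7
eef_pos: [551.3, -153.7, 146.1]
tool_rot: [0.027, 3.141, 0.0]
wrist_force: [-0.1, 0.9, 1.1]
grip_width: 25.7
grip_force: 29.9
t 20.7 pos [ 551.3 -153.7  146.1] yaw_y 89.0 plate [  -9.9 -158.9] F [-0.1  0.9  1.1] w 25.7 gf 29.9
tool shift units [0.01 0.01 0.08] turned-frame [0.01 0.01 0.08] turn units [0. 0. 0.] target [ 551.  -153.5  144. ]
```

```bash
python3 -m crank '{"travel":[[0,0,-0.3],[0,0,-0.6],[0,0,-0.8],[0,0,-0.8],[0,0,-0.8],[0,0,-0.5],[0,0,-0.2],[0,0,0],[0,0,0]],"angular":[[0,0,0],[0,0,0],[0,0,0],[0,0,0],[0,0,0],[0,0,0],[0,0,-0.36],[0,0,-0.36],[0,0,0]],"gripper":[20,20,20,20,20,20,20,20,20]}'; python3 go.py p:40 -15 215 93.3
```

```text
time_s: 21.6
eef_pos: [551.1, -153.8, 246.5]
tool_rot: [-0.092, 3.14, 0.0]
wrist_force: [-0.5, 0.8, -3.5]
grip_width: 25.7
grip_force: 29.9
t 21.6 pos [ 551.1 -153.8  246.5] yaw_y 93.4 plate [ -10.1 -159. ] F [-0.5  0.8 -3.5] w 25.7 gf 29.9
tool shift units [-2.01  5.76  1.26] turned-frame [-2.    5.76  1.26] turn units [0.   0.   0.01] target [592.8  -7.2 215. ]
```

```bash
python3 -m crank '{"travel":[[-0.2,0.3,0],[-0.3,0.7,0],[-0.3,0.8,0],[-0.3,0.8,0],[-0.3,0.8,0],[-0.3,0.8,0],[-0.2,0.8,0],[-0.1,0.5,0.1],[0,0.26,0.4],[0,0,0.5],[0,0,0.2],[0,0,0],[0,0,0]],"angular":[[0,0,0],[0,0,0],[0,0,0],[0,0,0],[0,0,0],[0,0,0],[0,0,0],[0,0,0],[0,0,0],[0,0,0],[0,0,0],[0,0,0],[0,0,0]],"gripper":[20,20,20,20,20,20,20,20,20,20,20,20,20]}'; python3 go.py p:40 -15 175 93.3
python3 - <<'E'
from h import *
p,d=capture("scene"); cv2.imwrite("pics/s8.png",cv2.resize(p[160:280,210:370,::-1],(800,600),interpolation=cv2.INTER_CUBIC))
E
```

```text
time_s: 22.9
eef_pos: [592.7, -8.1, 216.0]
tool_rot: [0.089, -3.14, 0.001]
wrist_force: [0.1, 0.7, -3.6]
grip_width: 25.8
grip_force: 29.9
t 22.9 pos [592.7  -8.1 216. ] yaw_y 93.2 plate [ 39.9 -16. ] F [ 0.1  0.7 -3.6] w 25.8 gf 29.9
tool shift units [-0.    0.04  1.64] turned-frame [-0.    0.04  1.64] turn units [-0.   -0.   -0.01] target [592.8  -7.2 175. ]
```

View pics/s8.png

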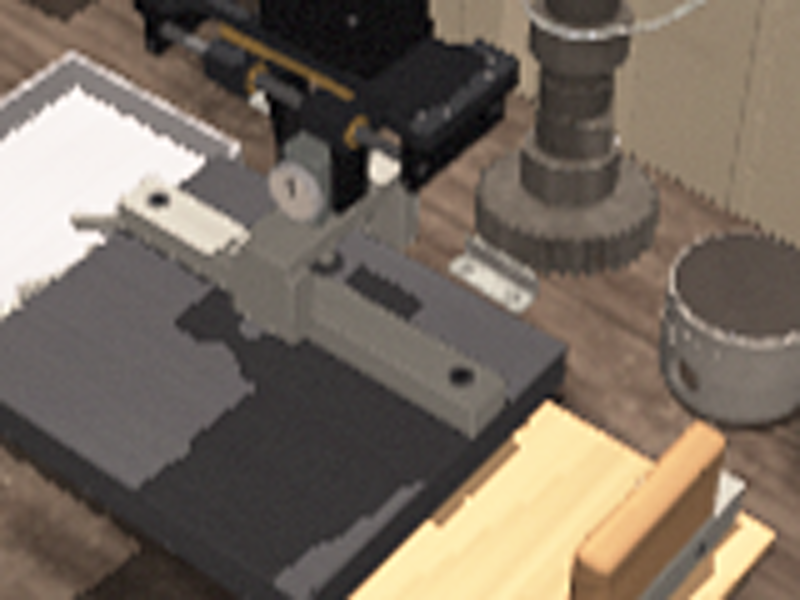

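Legs straddle the bar, with the foot (about (328,262) in the crop) above it. I'll lower in small steps.

```bash
python3 -m crank '{"travel":[[0,0,0.3],[0,0,0.4],[0,0,0.35],[0,0,0.2],[0,0,0.1],[0,0,0],[0,0,0]],"angular":[[0,0,0],[0,0,0],[0,0,0],[0,0,0],[0,0,0],[0,0,0],[0,0,0]],"gripper":[20,20,20,20,20,20,20]}'; python3 -m crank '{"travel":[[0,0,0.08],[0,0,0.04],[0,0,0],[0,0,0]],"angular":[[0,0,0],[0,0,0],[0,0,0],[0,0,0]],"gripper":[20,20,20,20]}'; python3 go.py p:40 -15 174.1 93.3
```

```text
time_s: 23.65
eef_pos: [592.8, -7.1, 182.5]
tool_rot: [0.091, -3.14, 0.0]
wrist_force: [0.6, -0.3, -3.3]
grip_width: 25.7
grip_force: 29.9
time_s: 24.05
eef_pos: [593.0, -7.1, 179.4]
tool_rot: [-0.091, 3.14, -0.0]
wrist_force: [0.5, -0.1, -2.9]
grip_width: 26.0
grip_force: 29.9
t 24.05 pos [593.   -7.1 179.4] yaw_y 93.3 plate [ 40.2 -14.9] F [ 0.5 -0.1 -2.9] w 26.0 gf 29.9
tool shift units [ 0.01 -0.    0.21] turned-frame [ 0.01 -0.    0.21] turn units [-0.  0.  0.] target [592.8  -7.2 174.1]
```

```bash
python3 -m crank '{"travel":[[0,0,0.08],[0,0,0.05],[0,0,0],[0,0,0]],"angular":[[0,0,0],[0,0,0],[0,0,0],[0,0,0]],"gripper":[20,20,20,20]}'; python3 -m crank '{"travel":[[0,0,0.05],[0,0,0],[0,0,0]],"angular":[[0,0,0],[0,0,0],[0,0,0]],"gripper":[20,20,20]}'
```

```text
time_s: 24.45
eef_pos: [592.9, -7.1, 176.0]
tool_rot: [-0.091, 3.14, -0.0]
wrist_force: [1.4, 0.2, -1.8]
grip_width: 25.8
grip_force: 29.9
time_s: 24.75
eef_pos: [592.8, -7.0, 174.8]
tool_rot: [0.091, -3.14, 0.0]
wrist_force: [1.1, 0.2, -3.4]
grip_width: 25.9
grip_force: 29.9
```

```bash
python3 -m crank '{"travel":[[0,0,0.03],[0,0,0],[0,0,0]],"angular":[[0,0,0],[0,0,0],[0,0,0]],"gripper":[20,20,20]}';python3 -m crank '{"travel":[[0,0,0.03],[0,0,0],[0,0,0]],"angular":[[0,0,0],[0,0,0],[0,0,0]],"gripper":[20,20,20]}'
```

```text
time_s: 25.05
eef_pos: [592.9, -7.1, 174.1]
tool_rot: [-0.091, 3.14, 0.0]
wrist_force: [0.7, 0.4, -1.1]
grip_width: 25.8
grip_force: 29.9
time_s: 25.35
eef_pos: [592.9, -7.1, 174.1]
tool_rot: [-0.091, 3.14, 0.001]
wrist_force: [-2.5, -0.2, 7.1]
grip_width: 26.0
grip_force: 29.9
```

It's seated (+7 N). I'll release and retract.

```bash
python3 -m crank '{"travel":[[0,0,-0.01],[0,0,0],[0,0,0],[0,0,0],[0,0,0],[0,0,0],[0,0,-0.3],[0,0,-0.6],[0,0,-0.9],[0,0,-0.9],[0,0,-0.9],[0,0,-0.9],[0,0,-0.5],[0,0,0]],"angular":[[0,0,0],[0,0,0],[0,0,0],[0,0,0],[0,0,0],[0,0,0],[0,0,0],[0,0,0],[0,0,0],[0,0,0],[0,0,0],[0,0,0],[0,0,0],[0,0,0]],"gripper":[26,28,32,38,45,52,55,55,55,55,55,55,55,55]}'
python3 -m crank '{"travel":[[0,-0.5,-0.5],[0,-0.9,-0.5],[0,-0.9,0],[0,-0.9,0],[0,-0.9,0],[0,-0.9,0],[0,-0.9,0],[0,-0.9,0],[0,-0.5,0],[0,0,0],[0,0,0]],"angular":[[0,0,0],[0,0,0],[0,0,0],[0,0,0],[0,0,0],[0,0,0],[0,0,0],[0,0,0],[0,0,0],[0,0,0],[0,0,0]],"gripper":[55,55,55,55,55,55,55,55,55,55,55]}'
python3 - <<'E'
from h import *
p,d=capture("scene"); cv2.imwrite("pics/s9.png",cv2.resize(p[150:315,170:390,::-1],(800,600),interpolation=cv2.INTER_CUBIC))
E
```

```text
time_s: 26.75
eef_pos: [593.6, -7.3, 301.0]
tool_rot: [-0.091, 3.137, 0.001]
wrist_force: [0.0, -0.1, 0.1]
grip_width: 55.2
grip_force: 0.0
time_s: 27.85
eef_pos: [603.4, -188.8, 323.2]
tool_rot: [0.091, -3.14, -0.001]
wrist_force: [-0.3, 0.2, 0.9]
grip_width: 55.2
grip_force: 0.0
```

View pics/s9.png

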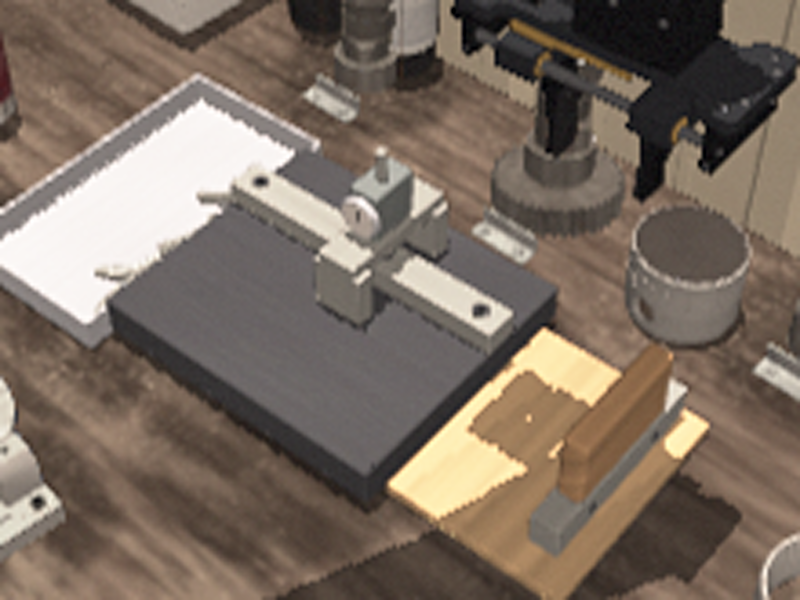

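The gauge stands level astride the bar with its rod raised, the block is upright on the board and the plate is clear. I've now viewed 13 pictures, over the limit of 10, so the last chip count will be numeric only.

Run:
```python
from h import *; from go import F,PC
p,W=cloud("top"); v,u=np.mgrid[0:420,0:560]; br=p.min(2)
q=((ray("top",np.c_[u.ravel(),v.ravel()],8)-(PC+F@[0,205.]))@F).reshape(420,560,2)
ins=(abs(q[...,0])<126)&(abs(q[...,1])<64); print("tray brightness pct",np.percentile(br[ins],[1,5,10,50]))
for t in(225,250,254):
    k,l,st,_=cv2.connectedComponentsWithStats((ins&(br<t)).astype(np.uint8),connectivity=8)
    print(t,[(q[l==i].mean(0).round().tolist(),int(st[i,4]),st[i,2:4].tolist()) for i in range(1,k) if st[i,4]>3])
g=((ray("top",np.c_[u.ravel(),v.ravel()],44)-PC)@F).reshape(420,560,2)
o=(g[...,0]>-112)&(g[...,0]<18)&(abs(g[...,1])<125); print("bright on plate",np.c_[g[o&(br>130)]].round()[:40:4].tolist())
```

```text
tray brightness pct [198.18 243.45 255.   255.  ]
225 [([51.0, -48.0], 25, [11, 10]), ([15.0, -59.0], 10, [4, 7]), ([-26.0, -56.0], 12, [4, 6]), ([-85.0, -56.0], 26, [4, 17])]
250 [([49.0, -45.0], 41, [12, 10]), ([-6.0, -56.0], 47, [5, 18]), ([-46.0, -52.0], 5, [2, 3]), ([-82.0, -54.0], 61, [6, 18])]
254 [([50.0, -45.0], 47, [12, 10]), ([-50.0, -52.0], 144, [12, 41])]
bright on plate [[18.0, -71.0], [18.0, -86.0], [17.0, -100.0], [17.0, -115.0], [18.0, 54.0], [17.0, 40.0], [17.0, 26.0], [17.0, 11.0], [16.0, -3.0], [16.0, -17.0]]
```

```bash
python3 -c "
from station import workorder; print(workorder.close_job())"
```

```text
the job is handed in; nothing more can be done
None
```

I handed the job in at about 28 s; no verdict came back. The plate is swept clear, the block stands upright on the tool board and the gauge sits on the bar with its rod raised. Three chips show clearly in the tray and the fourth only faintly. I viewed 13 pictures, over the limit of 10.

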